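Set the bench load and close its isolator

ROBOT

A 7-joint arm with a two-finger parallel gripper is mounted at the origin on the work surface. World frame = base frame: x ahead of the robot, y to its left, z up, the work surface at z = 0. Lengths are in m, angles in rad, forces in N, time in s.
With the tool pointing down it reaches from about 0.35 to 0.9 m from the base axis. Payload 7.2 kg.
Tool frame: the origin (TCP) lies on the mounting face of the last link; the fingertips stand 173 mm ahead of it and the grasp point (between the pads) lies 155 mm ahead of it; z points along the fingers, y is the line along which they close (so a half turn about z gives the same grasp; the last joint's range is limited). The gripper opens to 85 mm and grips with 20 to 120 N. Pads are 22 mm wide; open, the fingers measure 114 mm over their backs; the gripper's body (76 mm by 85 mm) begins 54 mm behind the grasp point. The pads swing forward as they close: fully open they stand 13 mm farther back than shut.
Start: joints at [1.184, 0.411, -0.013, 1.596, 0.006, 1.134, -0.082], TCP at [0.196, -0.594, 0.405] pointing down, gripper open.
Joint ranges: [-2.95, 2.95], [-0.29, 1.99], [-1.47, 1.44], [0.14, 2.54], [-1.03, 4.17], [0.13, 1.85], [-2.86, 2.86]. Speed limits (rad/s): [2.39, 2.39, 3.01, 3.01, 3.14, 3.14, 3.14].

INTERFACE

Orientations are given as a rotation vector (axis times angle).
In Python, from workcell import manip gives the robot as it stands.
- The arm moves only by the tool play_rows, never from a script. Its argument "steps" is a list of rows, each a list of 2 entries, a list of its own where there are three numbers: the shift along the tool's x, y, z in m, then the turn about the tool's z in rad. A call has 1 to 8 rows; each row is the pose to reach, as a shift and turn from the pose commanded when the call began, along the tool's axes at that moment; what a row does not reach only later rows make up. A row lasts 1/10 s, in which the tool goes at most 50 mm and 8.59 degrees, less where a joint would pass 70% of its speed; a pose out of reach is approached as far as the arm can. A call with a gripper value outside its range is refused whole. "hand" is the finger opening in m, from 0 to 0.0854, set as the call begins (left out, the last holds). The fingers move at their own pace and stop on an object; "squeeze" is the grip in N (left out, the last holds). Time passes only in rows, so rows that repeat a pose let the fingers close. It gives the time, the measured TCP pose, the force, the opening and the grip force at its end, in the units of the state.
- manip.state(): the state, without advancing time (a new reading comes with each control period).
- manip.read_camera(name): name is "side" or "top" or "wrist"; returns a dict with "image" (480x640x3 uint8, blue, green, red), "fovy" (degrees; the focal length in pixels is half the picture's height over the tangent of half this angle, whatever the lens; pixels are square), "cx", "cy" (the principal point, pixels), "R" (3x3) and "t" (3): a world point X has camera coordinates R X + t. Camera axes: x right, y down, z forward; pixel columns grow to the right and rows downward; lengths in m; the calibration is good to about 2 mm. A picture is of the moment at which its call begins. There is no depth.
- manip.sign_off(): hands the job in; it is judged then, once.
The state is a dict: "time_s": time; "q": joint angles; "qd": joint speeds; "tau": joint torques, N m; "position": TCP position; "tool_rot": TCP orientation; "contact_force": force on the tool from outside, world axes, zero at the start; "moment": the same for the moment, N m; "width": finger opening in m; "gripper_force": force on a finger pad.
Only numpy, scipy, OpenCV 4.12 (cv2) and the standard library are available. Lean on these libraries where they do the work, as an engineer would, in place of code of your own. Each camera call takes 0.05 s, during which the arm holds its last target. There are 200 camera calls.

TASK

Put the bench load on its big resistor: without gripping it, push the selector arm round with a fingertip until it points squarely at the tall white tube, and leave it there. Only then push the isolator's link arm shut, fully home against its brass block, again only pushing it from one side and never pinching. Leave everything else on the bench where it stands.

Things in the scene. Friction and masses are not known exactly. Their poses are not given: they have to be found in the camera images.
- load_box: bench load: grey metal box 200 (its x) x 280 (its y) x 60 mm high, fixed. Origin: centre of its underside, z up. On top: the selector arm and four upright white tubes standing 115 mm from the selector's axis at about -80, -46, +46 and +80 degrees from the box's +x, in unknown order; the arm starts between the inner two
- selector (a joint): angle of the selector arm (rad): 0 points along the load box's +x (away from the robot), positive is anticlockwise from above, free from -1.9 to 1.9. It turns about the vertical axis through point selector_hub and stays by friction where it is left; about 2 N sideways at 60 from the axis turns it (sizes in mm)
- selector_hub (a point): point on the selector's turning axis at the mid height of its arm: 28 above the load box's top (88 above the bench). The hub is round, 44 diameter, and its top is 46 above the box's top (sizes in mm)
- selector_tip (a point): point of the black selector arm, 92 from the axis. The arm is a straight bar 15.5 wide over its two side faces; those stand from 20 to 36 above the box's top (its middle rib up to 39), with free space below. Touching one side face is pushing; pressing both side faces at once is pinching (sizes in mm)
- selector_aim (a point): imaginary point straight ahead of the selector's tip, 115 from the axis: where the arm points, on the circle on which the tubes stand (sizes in mm)
- tube_tall: the tall resistor tube: white ceramic with steel ends, upright, 20 diameter x 65 high, fixed on the load box. Origin at the centre of its foot, on the box's top (sizes in mm)
- tube_short_a: short tube, 20 diameter x 34 high, otherwise like the tall one (sizes in mm)
- tube_short_b: short tube, 20 diameter x 34 high, otherwise like the tall one (sizes in mm)
- tube_thick: short thick tube, 26 diameter x 34 high, otherwise like the tall one (sizes in mm)
- isolator: isolator: smaller grey metal box 150 (its x) x 120 (its y) x 50 high, fixed to the bench to the right of the load box. Origin at the centre of its underside, z up. On its top: the link arm and a brass contact block 30 x 16 x 36 high on its +y side (sizes in mm)
- link (a joint): angle of the isolator's link arm (rad): 0 is closed, arm along the isolator's +x, left side face against the brass block (a hard stop); grows clockwise from above as it opens, up to 1.3. Starts at 0.7 to 1.2. Turns about the vertical axis through point link_hub, stays by friction where left; about 2 N at 60 mm from the axis turns it
- link_hub (a point): point on the link's turning axis at the mid height of its arm: 28 above the isolator's top (78 above the bench). Hub as the selector's (sizes in mm)
- link_tip (a point): point of the black link arm, 100 from the axis. Same bar section as the selector arm: side faces from 20 to 36 above the isolator's top, 15.5 wide (sizes in mm)
- nut_jar: bystander: small closed clear jar, 32 diameter x 34 high, standing loose on the near left corner of the load box. Loose; origin at its underside's centre (sizes in mm)
- flux_bottle: bystander: small bottle, 34 diameter x 70 high. Loose; origin at its underside's centre (sizes in mm)
- solder_spool: bystander: metal solder spool standing on end, 48 diameter x 36 high. Loose; origin at its underside's centre (sizes in mm)
- screwdriver: bystander: screwdriver lying down, 190 long, loose (sizes in mm)
- cup: bystander: open grey cup, 72 diameter x 85 high. Loose; origin at its underside's centre (sizes in mm)
- heat_sink: bystander: finned aluminium heat sink, 60 x 50 x 28 high. Loose; origin at its underside's centre (sizes in mm)
- multimeter: bystander: green hand multimeter lying on its back, 190 x 90 x 51 high. Loose; origin at its underside's centre (sizes in mm)
Things that resemble listed ones, but are neither listed nor needed, are in the scene too. What is shaped like the isolator but purple is not meant.

How it is judged:
On the way, in this order (a step that is already met when the one before it is completed fails the run):
1. the selector arm points at the tall tube while the isolator is still open (horizontal distance between selector_aim and tube_tall below 0.01 m and value of joint link above 0.4 rad), for 0.3 s.
2. the isolator's link arm is closed against its block (horizontal distance between selector_aim and tube_tall below 0.01 m and value of joint link below 0.08 rad), for 0.2 s.
At the end, for the whole second after the job is handed in: The line of the selector arm passes within 10 mm of the tall tube's axis (at the tube), the link arm is within 0.08 rad of its stop, both arms are at rest, and no bystander has moved more than 25 mm (all of step 2 and velocity of joint selector between -0.05 and 0.05 rad/s and velocity of joint link between -0.05 and 0.05 rad/s and distance of each of nut_jar, flux_bottle, solder_spool, screwdriver, cup, heat_sink, multimeter from where it was at the start of the episode below 0.025 m); the robot touches nothing.
It fails at once if the isolator is closed while the selector does not point at the tall tube (value of joint link below 0.2 rad and horizontal distance between selector_aim and tube_tall above 0.012 m).
It fails at once if the selector arm is pinched (both side faces pressed at once) instead of pushed (contact force between the fingers and selector_left above 1 N and contact force between the fingers and selector_right above 1 N).
It fails at once if the link arm is pinched (both side faces pressed at once) instead of pushed (contact force between the fingers and link_left above 1 N and contact force between the fingers and link_right above 1 N).
It fails at once if a loose bystander is shifted, lifted or knocked by more than 25 mm (distance of any of nut_jar, flux_bottle, solder_spool, screwdriver, cup, heat_sink, multimeter from where it was at the start of the episode above 0.025 m).
It also fails if it takes over 58 s, if anything falls off the work surface, if the arm or the gripper's body presses on something with over 40 N, if the wrist force passes 120 N, or if a joint passes its speed limit or range.

## Working session

There is one attempt and no reset: what is moved stays moved. The work goes in short steps, Python scripts to look and compute and a tool call to move; the robot and the scene stay as the last step left them, time stands still between calls to the robot, and variables do not carry over. Pictures are saved under pics/ and viewed, at most 13 in all, crops included, and the job is handed in when it is done.

Besides the shell and the picture viewer there is one more tool, called after "Emit:" as name(argument=value, ...) on one line, values as JSON. play_rows: Moves the arm, as the interface text tells. Its arguments: {"type":"object","properties":{"steps":{"type":"array","items":{"type":"array"}},"hand":{"type":"number"},"squeeze":{"type":"number"}},"required":["steps"]}

```bash
mkdir -p pics
cat > h.py <<'E'
import numpy as np, cv2, json
from workcell import manip
def snap(n):
    c=manip.read_camera(n); cv2.imwrite(f'pics/{n}_{manip.state()["time_s"]:.2f}.png',c['image'])
    np.savez(f'{n}.npz',**{k:c[k] for k in c}); return c
def load(n): return np.load(f'{n}.npz')
def K(c):
    f=240/np.tan(np.radians(float(c['fovy']))/2); return f
def px(c,X):
    p=c['R']@np.array(X)+c['t']; return np.array([c['cx']+K(c)*p[0]/p[2],c['cy']+K(c)*p[1]/p[2]])
def at(c,u,v,z):
    d=c['R'].T@np.array([(u-c['cx'])/K(c),(v-c['cy'])/K(c),1]); o=-c['R'].T@c['t']
    return o+d*(z-o[2])/d[2]
E
python3 - <<'E'
from h import *
for n in ['top','side']:
    c=snap(n); print(n,c['fovy'],c['cx'],c['cy'],c['R'].tolist(),c['t'].tolist(),-c['R'].T@c['t'])
s=manip.state(); print(s)
E
ls pics
```

```text
top 53.8679854565692 317.1817555696636 243.14243331072822 [[0.0035531357950669955, -0.9999804292684721, 0.0051493986118001595], [-0.9876521513183262, -0.004315759632238664, -0.15660332759899465], [0.15662248632397302, -0.004529381728021461, -0.9876481567232627]] [-0.07967370911334788, 0.46420027901064176, 1.3237441690715368] [ 0.25142339 -0.07167303  1.38049907]
side 53.040369403070386 324.555898171076 241.82009282706917 [[0.9924860895689095, -0.12172028171567598, 0.012471368460215503], [-0.06009405284903358, -0.5736917471007508, -0.8168638100201682], [0.10658361423967352, 0.8099765134419297, -0.5766957437402012]] [-0.4339744288539743, 0.050231445140816115, 1.2491519658018992] [ 0.30059306 -1.03578988  0.76682513]
{'time_s': 0.1, 'q': array([ 1.18379194,  0.41183859, -0.01271766,  1.59694342,  0.00557059,
        1.134298  , -0.08222519]), 'qd': array([ 2.02272308e-03, -1.15218278e-03,  1.28436393e-03, -1.51282328e-03,
       -2.86776179e-05,  1.07505137e-03, -1.17628675e-03]), 'tau': array([ 3.66607856e-03, -6.01824403e+01,  6.84876088e-01, -3.00086868e+01,
        1.40681007e-02,  6.38858925e-03,  4.43803799e-05]), 'position': array([ 0.19582471, -0.59333288,  0.40393224]), 'tool_rot': array([-3.10036427e+00, -4.98420338e-01,  4.75463230e-04]), 'contact_force': array([-0.4066066 ,  0.31689536, -0.76168927]), 'moment': array([-0.00198328, -0.08470613,  0.05496697]), 'gripper_force': 0.0, 'width': 0.08516371363743062}
side_0.10.png
top_0.05.png
```

View pics/top_0.05.png

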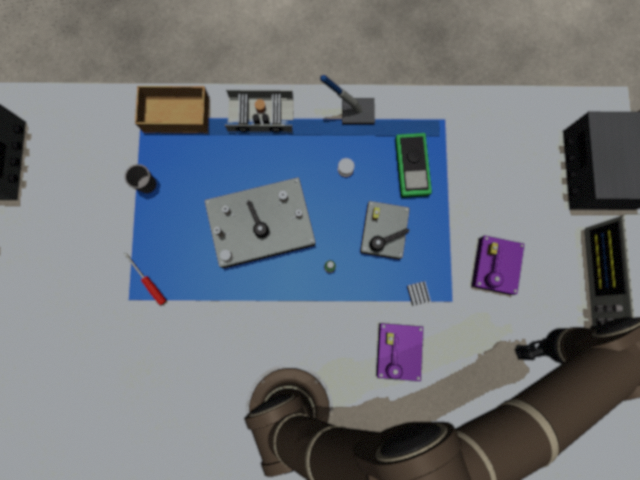

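View pics/side_0.10.png

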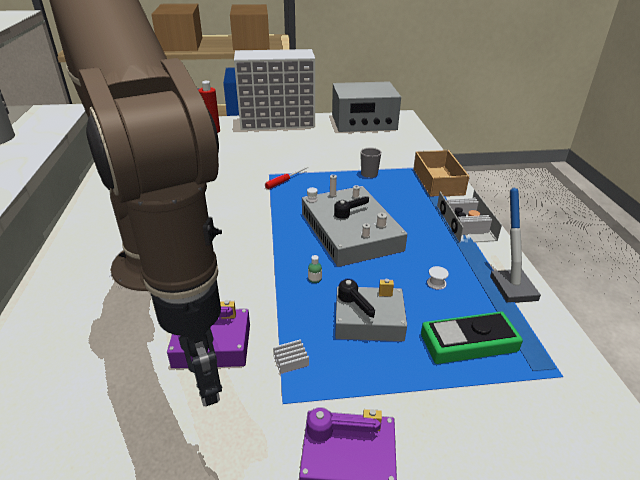

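Top view: grey load box at (260,222), arm hub (261,229), tip (250,203), tubes at (226,209), (219,231), (284,196), (298,213). Grey isolator at (386,230), hub (377,244), brass (376,213). Possible confusions are the purple look-alikes at (498,265) and (400,352), which are not meant, and the three short tubes and the jar (225,256). In the side view the tall tube looks like the one at (333,185), which I'll check in a crop.

Run:
```python
from h import *
t=load('top')['image'][170:275,195:420]; s=load('side')['image'][165:345,290:420]
a=cv2.resize(t,None,fx=3.5,fy=3.5,interpolation=cv2.INTER_CUBIC); cv2.imwrite('pics/c1.png',a)
b=cv2.resize(s,None,fx=3.3,fy=3.3,interpolation=cv2.INTER_CUBIC); cv2.imwrite('pics/c2.png',b)
```

```text
(no output)
```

View pics/c1.png

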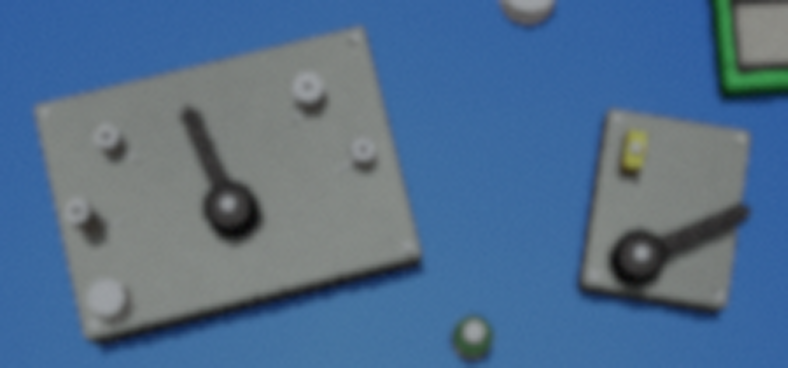

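View pics/c2.png

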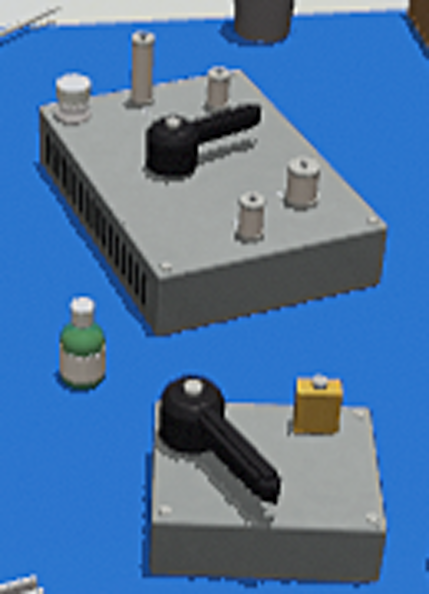

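Crops: the tall tube is the outer left one, top at c1 (77,210) and c2 (144,38), with the jar next to it at c1 (106,300). The selector hub dot is at c1 (228,203), the tip at (188,112). The isolator hub dot is at c1 (641,254), the tip at (745,211), the brass at (634,150).

```bash
cat > m.py <<'E'
from h import *
T,S=load('top'),load('side')
t=lambda u,v,z:at(T,(u+.5)/3.5-.5+195,(v+.5)/3.5-.5+170,z)
s=lambda u,v,z:at(S,(u+.5)/3.3-.5+290,(v+.5)/3.3-.5+165,z)
P={'hub':((228,203),(172,121),.108),'tip':((188,112),(258,112),.096),'tall':((77,210),(144,38),.125),'sA':((107,136),(218,72),.094),'thick':((309,88),(304,162),.094),'sB':((363,149),(252,200),.094),
'lhub':((641,254),(192,386),.098),'ltip':((745,211),(272,490),.086),'brass':((634,150),(319,383),.086),'jar':((106,300),(73,82),.094),'bottle':((473,333),(82,303),.07)}
R={}
for k,(a,b,z) in P.items():
    A,B=t(*a,z),s(*b,z); R[k]=(A+B)/2; print(k,A[:2].round(4),B[:2].round(4))
def rel(k,h):
    d=(R[k]-R[h])[:2]; return np.hypot(*d).round(4),np.degrees(np.arctan2(d[1],d[0])).round(1)
for k in ['tip','tall','sA','thick','sB','jar']: print(k,rel(k,'hub'))
for k in ['ltip','brass']: print(k,rel(k,'lhub'))
c=[t(*p,.06)[:2] for p in [(36,106),(362,28),(420,258),(88,338)]]
print(np.round(c,4)); print('yaw',[np.degrees(np.arctan2(*(c[i]-c[j])[::-1])).round(1) for i,j in [(0,3),(1,2)]])
c=[t(*p,.05)[:2] for p in [(610,110),(749,132),(720,306),(583,288)]]
print(np.round(c,4)); print('yaw',[np.degrees(np.arctan2(*(c[i]-c[j])[::-1])).round(1) for i,j in [(0,3),(1,2)]])
E
python3 m.py
```

```text
hub [0.4955 0.0799] [0.4917 0.0729]
tip [0.5715 0.1149] [0.5695 0.1005]
tall [0.4862 0.1942] [0.4839 0.1873]
sA [0.5521 0.1791] [0.5488 0.1763]
thick [0.5922 0.0189] [0.5916 0.0215]
sB [ 0.5424 -0.0248] [ 0.5393 -0.029 ]
lhub [ 0.4581 -0.2443] [ 0.4561 -0.2496]
ltip [ 0.4951 -0.3295] [ 0.4919 -0.339 ]
brass [ 0.5445 -0.2417] [ 0.544  -0.2416]
jar [0.4204 0.1754] [0.4201 0.1711]
bottle [ 0.3983 -0.1131] [ 0.3979 -0.1153]
tip (np.float64(0.083), np.float64(22.2))
tall (np.float64(0.1147), np.float64(94.3))
sA (np.float64(0.1162), np.float64(60.7))
thick (np.float64(0.1132), np.float64(-29.7))
sB (np.float64(0.1136), np.float64(-65.4))
jar (np.float64(0.1215), np.float64(127.1))
ltip (np.float64(0.0946), np.float64(-67.4))
brass (np.float64(0.0873), np.float64(3.5))
[[ 0.5849  0.2447]
 [ 0.6525 -0.0218]
 [ 0.4602 -0.0705]
 [ 0.3941  0.1953]]
yaw [np.float64(14.5), np.float64(14.2)]
[[ 0.5864 -0.2271]
 [ 0.5683 -0.3417]
 [ 0.4234 -0.3142]
 [ 0.4377 -0.2031]]
yaw [np.float64(-9.2), np.float64(-10.7)]
```

```bash
cat >> h.py <<'E'
from scipy.spatial.transform import Rotation as Ro
def rows(*W):
    """world TCP waypoints -> tool-frame shifts from the present pose"""
    s=manip.state(); R=Ro.from_rotvec(s['tool_rot']).as_matrix()
    print('pos',s['position'].round(4),'yaw',np.degrees(np.arctan2(R[1,0],R[0,0])).round(1),'F',s['contact_force'].round(1),'t',s['time_s'])
    for w in W: print((R.T@(np.array(w)-s['position'])).round(4))
E
python3 -c "
from h import *
rows((.561,.065,.405))"
```

```text
pos [ 0.1958 -0.5933  0.4039] yaw 18.3 F [-0.4  0.3 -0.8] t 0.1
[ 5.531e-01 -5.107e-01 -4.000e-04]
```

Emit:
play_rows(steps=[[[0.015, -0.014, 0], 0.03], [[0.045, -0.042, 0], 0.06], [[0.075, -0.07, 0], 0.1], [[0.105, -0.098, 0], 0.14], [[0.135, -0.126, 0], 0.18], [[0.165, -0.154, 0], 0.21], [[0.195, -0.182, 0], 0.24], [[0.225, -0.21, 0], 0.24]], hand=0, squeeze=20)

```text
time_s: 0.9
position: [0.3441, -0.3219, 0.4046]
tool_rot: [-3.139, -0.122, 0.0]
contact_force: [0.6, 0.3, -0.2]
width: 0.0
gripper_force: 0.0
```

```bash
python3 -c "
from h import *
rows((.561,.065,.405))"
```

```text
pos [ 0.3441 -0.3219  0.4046] yaw 4.5 F [ 0.6  0.3 -0.2] t 0.9
[ 0.2463 -0.3689 -0.0005]
```

Emit:
play_rows(steps=[[[0.015, -0.025, 0], 0], [[0.04, -0.062, 0], 0], [[0.067, -0.1, 0], 0], [[0.094, -0.141, 0], 0], [[0.121, -0.182, 0], 0], [[0.148, -0.223, 0], 0], [[0.175, -0.263, 0], 0], [[0.202, -0.303, 0], 0]])

```text
time_s: 1.7
position: [0.5217, -0.0039, 0.4046]
tool_rot: [3.139, 0.123, -0.0]
contact_force: [0.8, -1.3, 0.4]
width: -0.0001
gripper_force: 0.0
```

Emit:
play_rows(steps=[[[0.025, -0.038, 0], 0], [[0.044, -0.066, 0.02], 0], [[0.044, -0.066, 0.05], 0], [[0.044, -0.066, 0.08], 0], [[0.044, -0.066, 0.1], 0], [[0.044, -0.066, 0.11], 0], [[0.044, -0.066, 0.11], 0]])

```text
time_s: 2.4
position: [0.5595, 0.0635, 0.2933]
tool_rot: [3.139, 0.124, -0.004]
contact_force: [0.4, 0.2, 0.3]
width: -0.0003
gripper_force: 0.0
```

Run:
```python
from h import *
rows((.561,.065,.25))
snap('side');c=snap('top')
print(px(c,(.561,.065,.12)))
i=np.hstack([cv2.resize(load('side')['image'][150:270,290:430],None,fx=2.8,fy=2.8,interpolation=2),cv2.resize(c['image'][170:290,200:330],None,fx=2.8,fy=2.8,interpolation=2)]);cv2.imwrite('pics/c3.png',i)
```

```text
pos [0.5595 0.0635 0.2933] yaw 4.5 F [0.4 0.2 0.3] t 2.4
[ 0.0018 -0.0014  0.0433]
[265.27446611 203.33518344]
```

View pics/c3.png

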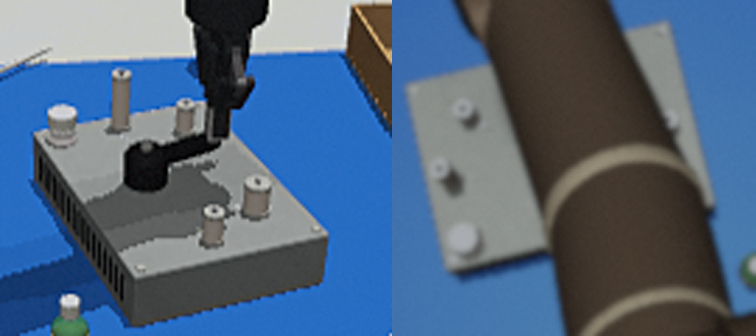

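The side crop shows the closed fingertip at (217,138), just clear of the arm on its near side. The top view is blocked by the robot. I'll lower with a little more margin.

Emit:
play_rows(steps=[[[0.002, 0.007, 0], 0], [[0.002, 0.007, 0.015], 0], [[0.002, 0.007, 0.03], 0], [[0.002, 0.007, 0.042], 0], [[0.002, 0.007, 0.042], 0]])

```text
time_s: 3.0
position: [0.5615, 0.0567, 0.2502]
tool_rot: [3.139, 0.124, -0.006]
contact_force: [-0.4, -1.1, 0.4]
width: 0.0001
gripper_force: 0.0
```

Run:
```python
from h import *
rows((.558,.072,.25),(.5545,.081,.25),(.549,.100,.25),(.540,.116,.25),(.528,.127,.25),(.518,.133,.25),(.508,.136,.25))
```

```text
pos [0.5615 0.0567 0.2502] yaw 4.5 F [-0.4 -1.1  0.4] t 3.0
[-0.0023 -0.0155  0.0002]
[-0.005  -0.0248  0.0002]
[-0.009  -0.0441  0.0002]
[-0.0167 -0.0608  0.0002]
[-0.0278 -0.0727  0.0003]
[-0.0373 -0.0795  0.0003]
[-0.0471 -0.0833  0.0004]
```

Emit:
play_rows(steps=[[[-0.002, -0.008, 0], 0], [[-0.003, -0.0155, 0], 0], [[-0.005, -0.025, 0], 0], [[-0.007, -0.034, 0], 0], [[-0.009, -0.044, 0], 0], [[-0.013, -0.053, 0], 0], [[-0.017, -0.061, 0], 0], [[-0.022, -0.067, 0], 0]])

```text
time_s: 3.8
position: [0.5349, 0.1227, 0.2528]
tool_rot: [-3.139, -0.124, -0.001]
contact_force: [1.3, -2.7, -0.4]
width: 0.0001
gripper_force: 1.3
```

Run:
```python
from h import *
rows((.528,.127,.25),(.518,.133,.25),(.513,.1355,.25))
snap('side');snap('wrist')
i=np.hstack([cv2.resize(load('side')['image'][150:270,290:430],None,fx=3.4,fy=3.4,interpolation=2),cv2.resize(load('wrist')['image'],(310,408))[:408]]);cv2.imwrite('pics/c4.png',i)
```

```text
pos [0.5349 0.1227 0.2528] yaw 4.5 F [ 1.3 -2.7 -0.4] t 3.8
[-0.0066 -0.0048  0.0028]
[-0.0161 -0.0116  0.0028]
[-0.0209 -0.0145  0.0028]
```

View pics/c4.png

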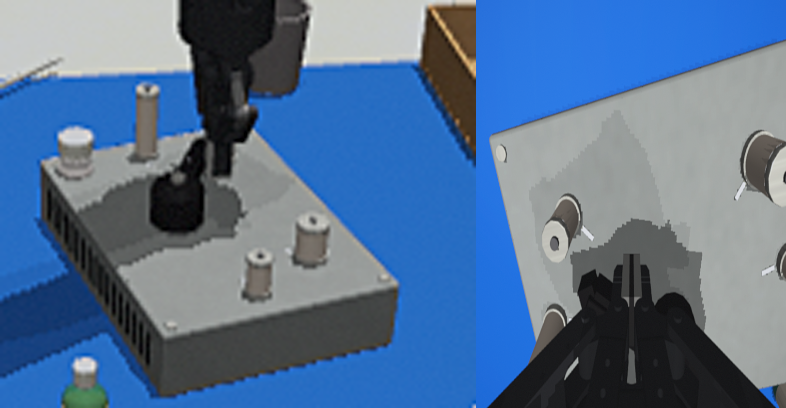

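The arm is following, with its tip in the side crop at (200,145), between the inner short tube and the tall tube. I'll push to a bit short of aligned, then look.

Emit:
play_rows(steps=[[[-0.0065, -0.005, 0.001], 0], [[-0.011, -0.0085, 0.001], 0], [[-0.016, -0.0115, 0.001], 0], [[-0.0185, -0.0135, 0.001], 0], [[-0.021, -0.0145, 0.001], 0], [[-0.021, -0.0145, 0.001], 0]])

```text
time_s: 4.5
position: [0.5127, 0.135, 0.2517]
tool_rot: [-3.139, -0.124, 0.001]
contact_force: [-0.5, -0.3, 0.5]
width: -0.0003
gripper_force: 0.0
```

Run:
```python
from h import *
rows((.508,.136,.25))
c=snap('side');i=cv2.resize(c['image'][160:235,310:410],None,fx=6,fy=6,interpolation=2)
T=load('top')
for k,v in dict(hub=(.4935,.0765,.106),tall=(.485,.191,.06),tt=(.485,.191,.125),tip=(.4867,.168,.096)).items(): print(k,(px(c,v)-[310,160])*6+2.5)
cv2.imwrite('pics/c5.png',i)
```

```text
pos [0.5127 0.135  0.2517] yaw 4.5 F [-0.5 -0.3  0.5] t 4.5
[-0.0046 -0.0014  0.0017]
hub [195.78951996 249.95652311]
tall [140.36351279 214.18481215]
tt [143.4234241   95.87020378]
tip [152.10526307 172.18985708]
```

View pics/c5.png

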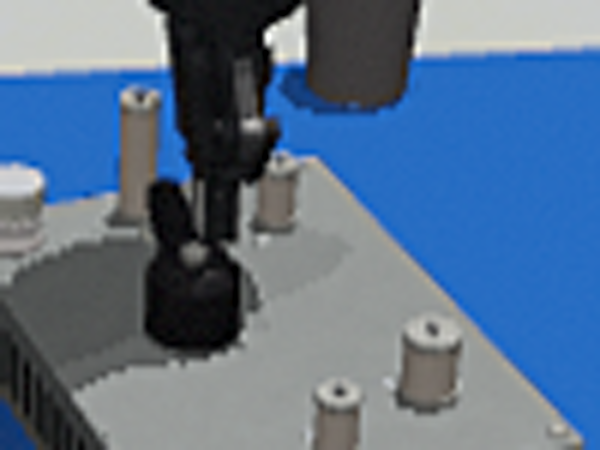

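The tip is at crop (165,182) and the aligned target is about (152,172). It's roughly 4-5 mm short, so I'll push the last bit, back off and lift.

Emit:
play_rows(steps=[[[-0.002, -0.0007, 0], 0], [[-0.0045, -0.0014, 0], 0], [[-0.0045, -0.0014, 0], 0], [[0.003, -0.0014, 0], 0], [[0.012, -0.0014, 0], 0], [[0.012, -0.0014, -0.04], 0], [[0.012, -0.0014, -0.08], 0], [[0.012, 0.01, -0.12], 0]])

```text
time_s: 5.35
position: [0.5262, 0.1272, 0.373]
tool_rot: [-3.137, -0.128, 0.002]
contact_force: [1.4, 0.6, 0.2]
width: 0.0003
gripper_force: 0.0
```

Emit:
play_rows(steps=[[[0.0, 0.015, 0], 0], [[0, 0.045, 0], 0], [[0, 0.085, 0], 0], [[0, 0.125, 0], 0], [[0, 0.165, 0], 0], [[0, 0.2, 0], 0], [[0, 0.225, 0], 0], [[0, 0.235, 0], 0]])

```text
time_s: 6.15
position: [0.5448, -0.1118, 0.3715]
tool_rot: [3.139, 0.117, -0.0]
contact_force: [1.3, 0.4, 0.4]
width: -0.0001
gripper_force: 0.0
```

Run:
```python
from h import *
rows((.5,-.1,.25))
c=snap('side');d=snap('top')
i=np.hstack([cv2.resize(c['image'][165:235,310:375],(400,430),interpolation=2),cv2.resize(d['image'][195:265,205:270],(400,430),interpolation=2)])
cv2.imwrite('pics/c6.png',i)
```

```text
pos [ 0.5448 -0.1118  0.3715] yaw 4.3 F [1.3 0.4 0.4] t 6.15
[-0.0437 -0.0152  0.1215]
```

View pics/c6.png

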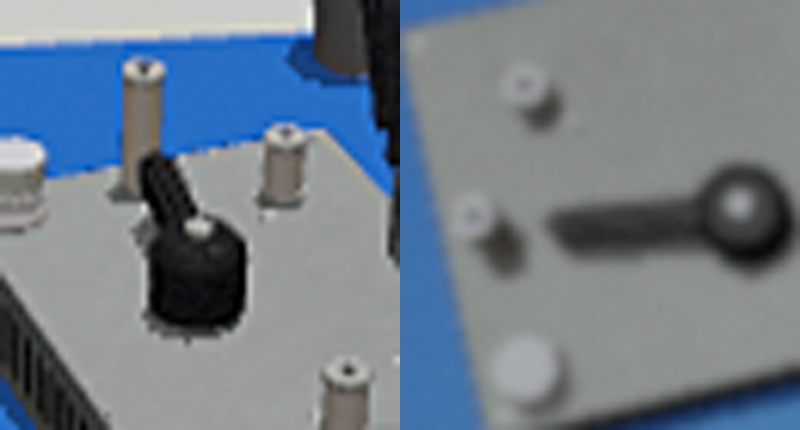

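Run:
```python
from h import *
T,S=load('top'),load('side')
t=lambda u,v,z:at(T,(u-400)/6.154+204.6,v/6.143+194.6,z)[:2]
s=lambda u,v,z:at(S,u/6.154+309.6,v/6.143+164.6,z)[:2]
h=t(739,208,.108);tl=t(474,216,.125);tip=t(558,226,.094);mid=t(680,221,.096)
an=lambda a,b:np.degrees(np.arctan2(b[1]-a[1],b[0]-a[0])).round(1)
print('top',h,tl,tip,mid,'tall',an(h,tl),'tip',an(h,tip),an(mid,tip))
h=s(200,228,.108);tl=s(145,69,.125);tip=s(157,163,.096)
print('side',h,tl,tip,an(h,tl),an(h,tip))
# arm-pixel axis by dark mask in the top picture
g=cv2.cvtColor(T['image'],cv2.COLOR_BGR2GRAY)[225:240,229:252]
print(g[:, ::2])
```

```text
top [0.49325247 0.08013481] [0.48591707 0.19422822] [0.48729901 0.16291445] [0.48946425 0.10790355] tall 93.7 tip 94.1 92.3
side [0.49222493 0.070682  ] [0.48383956 0.18943128] [0.4848767  0.15139958] 94.0 95.2
[[143 141 140 140 141 140 141 139 137 137 136 134]
 [142 142 139 137 138 137 135 133 131 125 122 116]
 [141 137 134 126 124 121 118 115 109 103  96  90]
 [132 121 113 101  96  91  86  84  82  79  74  67]
 [117  92  80  75  73  67  63  61  60  63  62  63]
 [ 96  66  58  59  61  59  60  57  54  54  55  59]
 [ 86  61  53  50  50  55  57  55  47  48  49  53]
 [ 91  57  51  45  44  47  49  50  49  45  47  46]
 [109  61  47  44  43  44  43  44  45  47  50  51]
 [125  74  49  49  48  53  51  53  55  60  64  67]
 [135  99  65  63  67  68  68  72  79  83  85  87]
 [142 122  90  84  87  88  88  92 107 109 112 112]
 [143 136 117 111 111 113 112 115 130 133 134 135]
 [143 142 135 132 133 132 133 134 140 142 141 141]
 [143 144 142 142 141 143 141 142 142 144 144 143]]
```

The selector points at about 94-95° and the tall tube is at about 94°, so they're aligned within 1-2° against a 5° tolerance. Next is the link: I'll go to the clear side of its arm.

Run:
```python
from h import *
rows((.443,-.320,.3715),(.443,-.320,.242))
T=load('top');print(at(T,419,293,.028),at(T,407,232,.086),at(T,377,242.5,.098))
```

```text
pos [ 0.5447 -0.1097  0.3715] yaw 4.4 F [-0.   0.6  0.4] t 6.25
[-0.1175  0.2019 -0.    ]
[-0.1175  0.2019  0.1295]
[ 0.32308104 -0.36902468  0.028     ] [ 0.48925266 -0.32790248  0.086     ] [ 0.45731255 -0.24213221  0.098     ]
```

Emit:
play_rows(steps=[[[-0.012, 0.02, 0], 0], [[-0.032, 0.055, 0], 0], [[-0.055, 0.095, 0], 0], [[-0.08, 0.137, 0], 0], [[-0.1, 0.172, 0], 0], [[-0.112, 0.193, 0], 0], [[-0.1175, 0.202, 0], 0], [[-0.1175, 0.202, 0.02], 0]])

```text
time_s: 7.05
position: [0.4443, -0.3194, 0.3537]
tool_rot: [3.137, 0.123, 0.006]
contact_force: [1.6, -0.4, 0.3]
width: -0.0003
gripper_force: 0.0
```

Emit:
play_rows(steps=[[[0, 0, 0.025], 0], [[0, 0, 0.04], 0], [[0, 0, 0.04], 0]])

```text
time_s: 7.35
position: [0.4439, -0.3166, 0.3097]
tool_rot: [-3.135, -0.129, 0.004]
contact_force: [-0.6, -0.2, 0.7]
width: 0.0001
gripper_force: 0.0
```

Run:
```python
from h import *
rows((.443,-.320,.242))
c=snap('side');cv2.imwrite('pics/c7.png',cv2.resize(c['image'][220:360,300:440],(600,600),interpolation=2))
```

```text
pos [ 0.4439 -0.3166  0.3097] yaw 4.7 F [-0.6 -0.2  0.7] t 7.35
[-0.001   0.0036  0.0677]
```

View pics/c7.png

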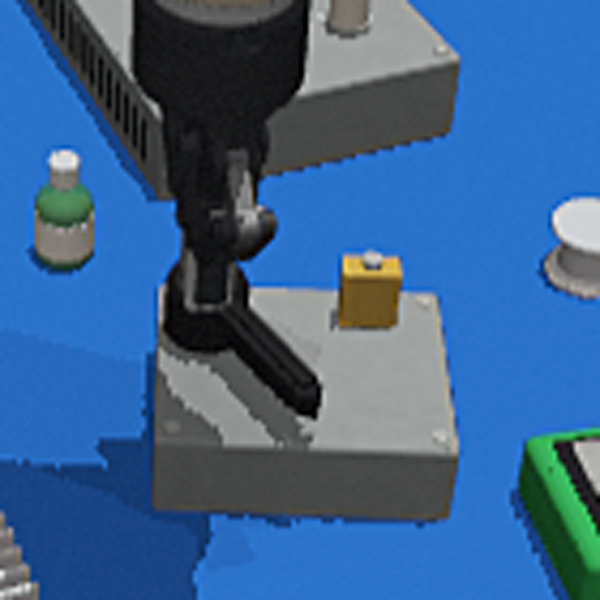

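The fingertip at crop (208,300) hovers to the left of the link arm, whose tip is at (315,405). Descending is clear of it.

Emit:
play_rows(steps=[[[-0.001, 0.0035, 0.015], 0], [[-0.001, 0.0035, 0.035], 0], [[-0.001, 0.0035, 0.055], 0], [[-0.001, 0.0035, 0.067], 0], [[-0.001, 0.0035, 0.067], 0]])

```text
time_s: 7.9
position: [0.4428, -0.3219, 0.244]
tool_rot: [-3.138, -0.125, 0.002]
contact_force: [-1.5, 0.4, -0.2]
width: 0.0
gripper_force: 0.0
```

Run:
```python
from h import *
rows((.4624,-.309,.242),(.478,-.306,.242),(.492,-.299,.242),(.502,-.291,.242),(.510,-.284,.242),(.513,-.279,.242))
```

```text
pos [ 0.4428 -0.3219  0.244 ] yaw 4.6 F [-1.5  0.4 -0.2] t 7.9
[ 0.0206 -0.0113  0.002 ]
[ 0.0364 -0.0131  0.002 ]
[ 0.0509 -0.0189  0.002 ]
[ 0.0615 -0.0261  0.002 ]
[ 0.07   -0.0324  0.002 ]
[ 0.0734 -0.0372  0.002 ]
```

Emit:
play_rows(steps=[[[0.01, -0.006, 0], 0], [[0.02, -0.011, 0], 0], [[0.028, -0.012, 0], 0], [[0.036, -0.013, 0], 0], [[0.044, -0.0155, 0], 0], [[0.051, -0.019, 0], 0], [[0.0565, -0.0225, 0], 0], [[0.0615, -0.026, 0], 0]])

```text
time_s: 8.7
position: [0.5021, -0.2918, 0.2446]
tool_rot: [3.139, 0.124, -0.0]
contact_force: [-1.2, -1.1, 0.0]
width: 0.0001
gripper_force: 1.0
```

Emit:
play_rows(steps=[[[0.004, -0.003, 0], 0], [[0.0085, -0.0063, 0], 0], [[0.0095, -0.0085, 0], 0], [[0.0095, -0.0085, 0], 0]])

```text
time_s: 9.1
position: [0.5111, -0.2824, 0.2449]
tool_rot: [3.139, 0.125, 0.002]
contact_force: [0.4, -0.1, -0.1]
width: 0.0001
gripper_force: 0.1
```

Run:
```python
from h import *
rows((.513,-.279,.242))
c=snap('side');cv2.imwrite('pics/c8.png',cv2.resize(c['image'][250:340,325:425],(700,600),interpolation=2))
```

```text
pos [ 0.5111 -0.2824  0.2449] yaw 4.5 F [ 0.4 -0.1 -0.1] t 9.1
[ 0.0022 -0.0032  0.0029]
```

View pics/c8.png

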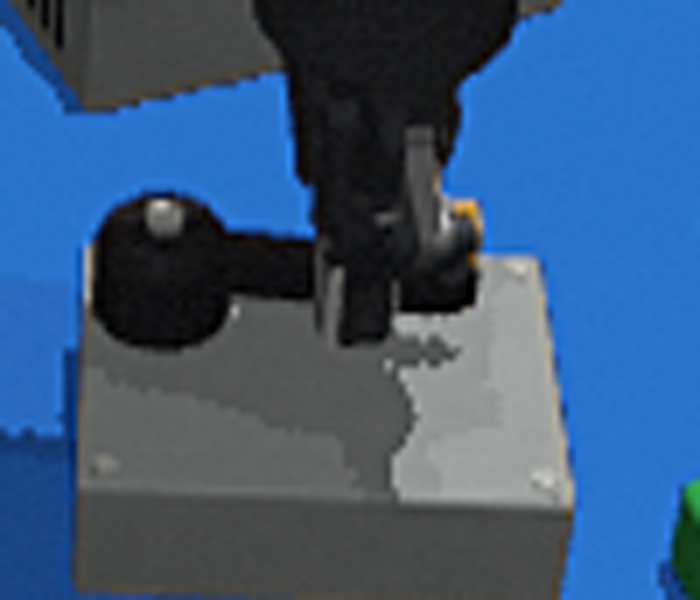

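The arm runs from the hub at (165,260) to its tip near (455,300), close to the brass but not home. I'll push on in small steps and watch the force.

Emit:
play_rows(steps=[[[0.0005, -0.002, 0], 0], [[0.001, -0.004, 0], 0], [[0.001, -0.004, 0], 0]])

```text
time_s: 9.45
position: [0.5114, -0.2787, 0.2449]
tool_rot: [3.139, 0.124, 0.001]
contact_force: [1.0, -1.1, -0.2]
width: 0.0
gripper_force: 0.7
```

Emit:
play_rows(steps=[[[0.0005, -0.002, 0], 0], [[0.0008, -0.003, 0], 0], [[0.0008, -0.003, 0], 0]])

```text
time_s: 9.75
position: [0.5119, -0.2755, 0.2448]
tool_rot: [3.139, 0.124, 0.0]
contact_force: [1.4, -1.5, 0.7]
width: -0.0001
gripper_force: 0.7
```

Emit:
play_rows(steps=[[[0.0005, -0.002, 0], 0], [[0.0008, -0.003, 0], 0], [[0.0008, -0.003, 0], 0]])

```text
time_s: 10.05
position: [0.512, -0.2742, 0.2449]
tool_rot: [3.137, 0.122, 0.0]
contact_force: [0.9, -6.8, 0.6]
width: -0.0001
gripper_force: 3.4
```

Emit:
play_rows(steps=[[[0.0005, -0.002, 0], 0], [[0.0005, -0.002, 0], 0]])

```text
time_s: 10.25
position: [0.512, -0.2736, 0.2449]
tool_rot: [3.135, 0.119, 0.0]
contact_force: [0.9, -11.3, -0.7]
width: -0.0003
gripper_force: 5.5
```

Force climbs to 11 N with no further motion, so the arm is on its stop. I'll back straight off and lift.

Emit:
play_rows(steps=[[[0, 0.006, 0], 0], [[0, 0.016, 0], 0], [[0, 0.022, 0], 0], [[0, 0.022, -0.04], 0], [[0, 0.022, -0.08], 0], [[-0.005, 0.04, -0.12], 0], [[-0.015, 0.08, -0.13], 0], [[-0.03, 0.12, -0.13], 0]])

```text
time_s: 11.05
position: [0.4934, -0.393, 0.3779]
tool_rot: [3.137, 0.129, 0.007]
contact_force: [0.8, -0.2, -0.9]
width: 0.0004
gripper_force: 0.0
```

Emit:
play_rows(steps=[[[-0.02, 0.04, 0], 0], [[-0.04, 0.08, 0], 0], [[-0.06, 0.12, 0], 0], [[-0.08, 0.15, 0], 0], [[-0.09, 0.165, 0], 0], [[-0.09, 0.165, 0], 0]])

```text
time_s: 11.65
position: [0.4131, -0.5666, 0.3739]
tool_rot: [-3.139, -0.117, 0.002]
contact_force: [0.5, 1.1, -0.3]
width: 0.0001
gripper_force: 0.0
```

Run:
```python
from h import *
rows()
c=snap('side');d=snap('top')
i=np.hstack([cv2.resize(d['image'][170:280,195:425],None,fx=2.2,fy=2.2,interpolation=2)[:242],cv2.resize(c['image'][160:345,295:425],(170,242))])
cv2.imwrite('pics/c9.png',i)
```

```text
pos [ 0.4131 -0.5666  0.3739] yaw 4.3 F [ 0.5  1.1 -0.3] t 11.65
```

View pics/c9.png

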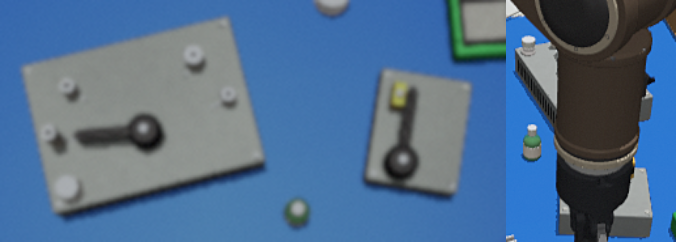

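The top view shows the link arm at (412,100), flush with the brass at (400,95), and the selector tip at (78,135) still in line with the tall tube at (50,133). The bystanders visible here haven't moved and the robot is clear, so I'm handing in.

```bash
python3 -c "
from h import *
print(manip.sign_off())"
```

```text
the job is handed in; nothing more can be done
None
```

The job is handed in: the selector arm points at the tall tube to within about 2°, the link arm was then pushed home against its brass block, and nothing on the bench looked moved in the last pictures; the hand-in returned no verdict.

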